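Cored bar onto the tipping rest, heavy end down

ROBOT

A 7-joint arm with a two-finger parallel gripper is mounted at the origin on a cart in front of the work surface, level with it; the furniture and walls round the work are solid. World frame = base frame: x ahead of the robot, y to its left, z up, the work surface at z = 0. Lengths are in m, angles in rad, forces in N, time in s.
With the tool pointing down it reaches from about 0.4 to 0.85 m from the base axis. Payload 10.4 kg.
Tool frame: the origin (TCP) lies between the finger pads; the fingertips stand 11 mm ahead of it and the grasp point (between the pads) lies 8 mm behind it (tip_reach is the distance from the TCP to the fingertips, in m); z points along the fingers, y is the line along which they close (so a half turn about z gives the same grasp; the last joint's range is limited). The gripper opens to 85 mm and grips with 20 to 120 N. Pads are 22 mm wide; open, the fingers measure 114 mm over their backs; the gripper's body (76 mm by 85 mm) begins 54 mm behind the grasp point. The pads swing forward as they close: fully open they stand 13 mm farther back than shut.
Start: joints at [-1.183, 0.332, -0.065, 1.46, 0.022, 1.35, -0.088], TCP at [0.25, 0.573, 0.242] pointing down, gripper open.
Joint ranges: [-2.6, 2.6], [-0.5, 2.12], [-1.47, 1.34], [0.16, 2.42], [-1.27, 4.41], [0.06, 2.06], [-2.6, 2.6]. Speed limits (rad/s): [2.22, 2.22, 2.79, 2.79, 3.14, 3.14, 3.14].

INTERFACE

Orientations are given as a unit quaternion [x, y, z, w].
In Python, from workcell import * gives the robot as it stands.
- The arm moves only by the shell command python3 -m inch 'ROWS' [OPENING] [FORCE]. ROWS is JSON, a list of rows, each an object with "slide": the shift along the world's x, y, z in m, a list of three; "yaw": the turn about the world's z in rad. A call has 1 to 20 rows; each row is the pose to reach, as a shift and turn from the pose commanded when the call began; what a row does not reach only later rows make up. A row lasts 1/12 s, in which the tool goes at most 41.7 mm and 7.16 degrees, less where a joint would pass 70% of its speed; a pose out of reach is approached as far as the arm can. A call with a gripper value outside its range is refused whole. OPENING is the closure in counts, from 0 (fully open) to 255 (shut), set as the call begins (- or left out, the last holds). The fingers move at their own pace and stop on an object; FORCE is the grip in N (left out, the last holds). Time passes only in rows, so rows that repeat a pose let the fingers close. It gives the time, the measured TCP pose, the force, the opening and the grip force at its end, in the units of the state.
- get_obs(): the state, without advancing time (a new reading comes with each control period).
- camera(name): name is "scene" or "top" or "wrist"; returns a dict with "frame" (384x512x3 uint8, red, green, blue), "fx", "fy", "cx", "cy" (pixels), "k1" (the pictures are not rectified: a ray, as slopes to the right and down, at radius r is drawn at 1 + k1 r^2 times it, then the intrinsics apply), "extrinsics" (4x4, takes a point from world to camera coordinates). Camera axes: x right, y down, z forward; pixel columns grow to the right and rows downward; lengths in m; the calibration is good to about 2 mm. A picture is of the moment at which its call begins. There is no depth.
- hand_in(): hands the job in; it is judged then, once.
The state is a dict: "clock": time; "joint_pos": joint angles; "joint_velocities": joint speeds; "tau": joint torques, N m; "position": TCP position; "ee_rot": TCP orientation; "ft_force": force on the tool from outside, world axes, zero at the start; "torque": the same for the moment, N m; "grip_width": opening from 0.0 (shut) to 1.0 (fully open); "grasp_force": force on a finger pad.
Only numpy, scipy, OpenCV 4.12 (cv2) and the standard library are available. Lean on these libraries where they do the work, as an engineer would, in place of code of your own. Each camera call takes 0.05 s, during which the arm holds its last target. There are 200 camera calls.

TASK

The square metal bar has a heavy core hidden in one of its two look-alike ends. Lift it and feel which end is heavy, then lay it in the two saddles of the tipping rest with the heavy end up against the rest's end plate, and let go so that its weight tips the rest fully down at the end-plate end. Never let the rest tip the other way, towards its open end, and leave the tape roll, the round tin and the screwdriver where they are.

Things in the scene. Friction and masses are not known exactly. Their poses are not given: they have to be found in the camera images.
- bar_mid (a point): Centre of the loose bar, 150 mm long along this frame's y: pale sleeve 24 mm square, same dark caps 26 mm square and 34 mm long at both ends; lies flat, centre 13 mm up. About 0.36 kg (0.3 to 0.41). A core held in one cap puts its centre of mass about 32 mm from here, towards +y or -y: nothing visible tells which, and it changes from run to run
- rest_seat (a point): On the rest's rocker, tips with it; 93 mm above the desk when level: where the bar's centre lies when laid in the saddles, its end 2 mm short of the end plate. y runs along the rocker to the end plate, z up from it. Two dark U saddles, 12 mm long, 60 mm either side, take the bar's caps: 30 mm wide inside, floor 13 mm below this point, walls 22 mm high, flared at the top
- plate_top (a point): Centre of the top edge of the rest's upright end plate, 6 mm thick and 38 mm wide; 80 mm along +y from the seat centre and 11 mm above it, so the plate's inner face is 77 mm from the seat centre. At the other end of the rocker there is no plate: the open end
- rest: The tipping rest's grey base plate, 100 x 200 mm, fixed to the desk, long along y, origin at the centre of its underside. Its rocker beam (34 mm wide, top 38 mm below the seat centre) turns on a crosswise pivot 50 mm above the desk, between two cheeks, 57 mm over their outsides, tops 60 mm above the desk
- rocker (a joint): Tilt of the rest's rocker, rad: 0 level, positive with the end-plate end down, stops at -0.21 and +0.21. A light spring (0.2 Nm per rad) holds it about level when empty; the bar's weight tips it towards its heavy end
- tape_roll: Bystander: roll of white cloth tape lying flat, 56 mm across, 32 mm high; origin at the centre of its underside
- round_tin: Bystander: flat round white tin, 66 mm across, 24 mm high; origin at the centre of its underside
- driver: Bystander: screwdriver lying on the desk, 215 mm long along its y, 27 mm high; origin at the centre of its underside

How it is judged:
By the outcome, as a careful person would: the job done as asked, in the order asked, and still so for the second after the job is handed in, with the robot touching nothing.
It also fails if it takes over 58 s, if anything falls off the work surface, if the arm or the gripper's body presses on something with over 40 N, if the wrist force passes 120 N, or if a joint passes its speed limit or range.

## Working session

There is one attempt and no reset: what is moved stays moved. The work goes in short steps, Python scripts to look and compute and a shell command to move; the robot and the scene stay as the last step left them, time stands still between calls to the robot, and variables do not carry over. Pictures are saved under pics/ and viewed, at most 10 in all, crops included, and the job is handed in when it is done.

```bash
mkdir -p pics; ls; cat > h.py <<'E'
import numpy as np, cv2
from workcell import *
def snap(name,fn):
    c=camera(name); cv2.imwrite('pics/'+fn+'.png',c['frame'][:,:,::-1]); np.save('pics/'+fn+'.npy',c,allow_pickle=True); return c
def load(fn): return np.load('pics/'+fn+'.npy',allow_pickle=True).item()
def ray(c,u,v):
    K=np.array([[c['fx'],0,c['cx']],[0,c['fy'],c['cy']],[0,0,1.]])
    p=cv2.undistortPoints(np.array([[[u,v]]],float),K,np.array([c['k1'],0,0,0.]))[0,0]
    E=np.array(c['extrinsics']);R=E[:3,:3];t=E[:3,3]
    return -R.T@t, R.T@np.array([p[0],p[1],1.])
def onz(c,u,v,z):
    o,d=ray(c,u,v); return (o+d*(z-o[2])/d[2]).round(4)
def proj(c,P):
    E=np.array(c['extrinsics']);q=E[:3,:3]@np.array(P)+E[:3,3];s=q[:2]/q[2];s=s*(1+c['k1']*(s@s))
    return s*[c['fx'],c['fy']]+[c['cx'],c['cy']]
E
python3 - <<'E'
from h import *
a=snap('top','top0');b=snap('scene','scene0')
cv2.imwrite('pics/both.png',np.vstack([a['frame'],b['frame']])[:,:,::-1][:, :])
o=get_obs();print({k:np.round(v,3) for k,v in o.items()})
for c in(a,b):print(c['fx'],c['k1'],ray(c,256,192))
E
```

```text
pics
{'clock': np.float64(0.1), 'joint_pos': array([-1.183,  0.333, -0.065,  1.461,  0.022,  1.35 , -0.088]), 'joint_velocities': array([-0.002, -0.001, -0.   , -0.002,  0.001, -0.002,  0.   ]), 'tau': array([ 1.0000e-03, -6.2675e+01,  4.9000e-02, -3.9243e+01,  1.6000e-02,
        7.0000e-03,  0.0000e+00]), 'position': array([0.249, 0.573, 0.242]), 'ee_rot': array([ 0.204,  0.979, -0.001, -0.   ]), 'ft_force': array([ 0.245,  0.058, -0.036]), 'torque': array([-0.019, -0.001,  0.024]), 'grasp_force': np.float64(0.0), 'grip_width': np.float64(1.0)}
476.27960852301703 0.005757648799893073 (array([0.17788581, 0.00974   , 1.24313226]), array([ 0.32806252, -0.00368324, -0.94478391]))
349.681456339845 -0.09096216311711736 (array([-0.00790571, -0.25229887,  0.72976442]), array([ 0.64823713,  0.30467291, -0.69802366]))
```

View pics/top0.png

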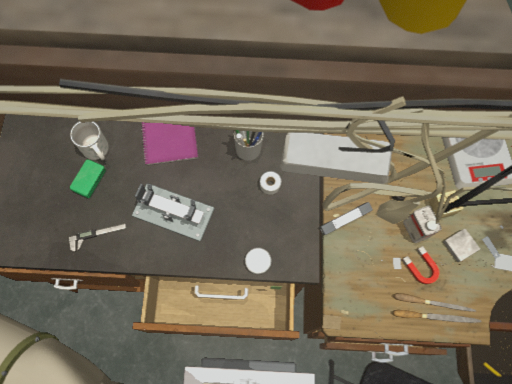

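View pics/scene0.png

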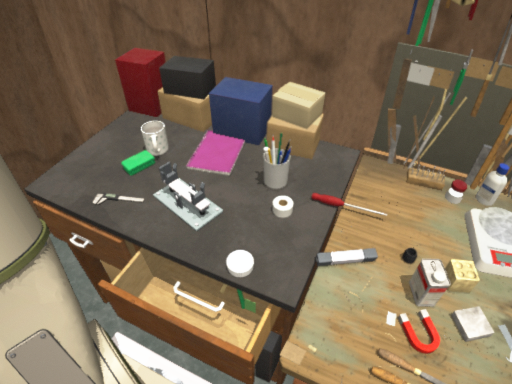

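The top view shows the bar at about (346,219) and the rest at about (173,211), with the tape at (270,182) and the tin at (258,261). In the scene view the screwdriver is near (347,205). Next I'll look at enlarged crops of the bar and rest.

```bash
python3 - <<'E'
from h import *
a=load('top0');b=load('scene0')
def crop(c,u,v,w,h,s): return cv2.resize(c['frame'][v:v+h,u:u+w],None,fx=s,fy=s,interpolation=cv2.INTER_CUBIC)
A=crop(a,125,175,100,72,4);B=crop(b,145,155,100,72,4);C=crop(a,310,190,100,72,4);D=crop(b,300,220,100,72,4)
cv2.imwrite('pics/crops.png',np.vstack([np.hstack([A,B]),np.hstack([C,D])])[:,:,::-1])
for n,u,v,z in(('bar',346,219,.026),('rest',173,211,0),('tape',270,182,.032),('tin',258,261,.024)):print(n,onz(a,u,v,z))
print(onz(b,346,257,.026),onz(b,313,197,.015),onz(b,385,215,.01),onz(b,283,201,.032))
E
```

```text
bar [ 0.5379 -0.2374  0.026 ]
rest [0.5424 0.2279 0.    ]
tape [ 0.6292 -0.0315  0.032 ]
tin [ 0.4132 -0.0092  0.024 ]
[ 0.533  -0.2395  0.026 ] [ 0.7066 -0.0983  0.015 ] [ 0.7289 -0.3025  0.01  ] [ 0.6393 -0.0311  0.032 ]
```

View pics/crops.png

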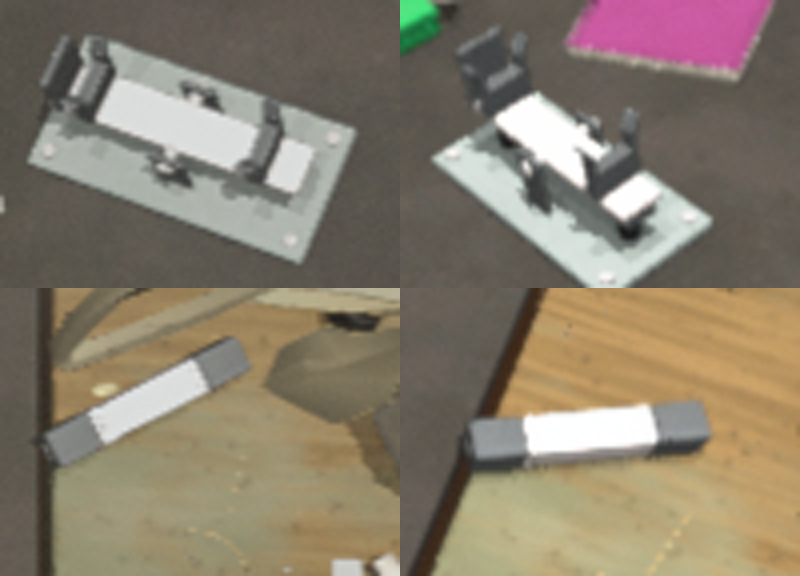

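Crops: the end plate is at the upper-left end of the rest, at top-view pixel (140,192). The bar caps are at about (328,227) and (365,208). Now I'll work out the poses.

```bash
python3 - <<'E'
from h import *
a=load('top0');b=load('scene0')
def blob(c,u,v,w,h,f,name):
    m=np.zeros(c['frame'].shape[:2],np.uint8);m[v:v+h,u:u+w]=(f(c['frame'][v:v+h,u:u+w].astype(int))*255)
    n,l,s,ce=cv2.connectedComponentsWithStats(m);k=1+np.argmax(s[1:,4])
    r=cv2.minAreaRect(np.argwhere(l==k)[:,::-1].astype(np.float32));print(name,ce[k],s[k,4],r);return ce[k],cv2.boxPoints(r)
white=lambda f:(f.min(2)>195)
for c,box,z in((a,(328,200,40,36),.025),(b,(325,240,50,30),.025)):
    ce,bx=blob(c,*box,white,'bar');print(onz(c,*ce,z));
    for p in bx:print('  ',onz(c,*p,z))
q=[onz(a,u,v,.004) for u,v in((148,183.8),(213.75,207.5),(200,240.5),(132,215))]
q2=[onz(b,145+x/4,155+y/4,.004) for x,y in((432,158),(712,220))for x in[x-400]]
print('rest',q,np.mean(q,0),q2)
d=q[0]-q[1]+q[3]-q[2];print(np.degrees(np.arctan2(d[1],d[0])))
for z in(.3,.5,.7,.9,1.1):
    P=onz(a,200,108,z);print(z,P,proj(b,P))
E
```

```text
bar [346.58921162 217.74273859] 241 ((346.5, 218.00001525878906), (8.497057914733887, 28.621667861938477), 63.43495178222656)
[ 0.5418 -0.2392  0.025 ]
   [ 0.5317 -0.1998  0.025 ]
   [ 0.5711 -0.2685  0.025 ]
   [ 0.5504 -0.2782  0.025 ]
   [ 0.5114 -0.2098  0.025 ]
bar [347.09265176 254.97444089] 313 ((347.0450744628906, 254.9959259033203), (9.777859687805176, 32.14019012451172), 84.80557250976562)
[ 0.5407 -0.2403  0.025 ]
   [ 0.5337 -0.2005  0.025 ]
   [ 0.5755 -0.2709  0.025 ]
   [ 0.5474 -0.2796  0.025 ]
   [ 0.5068 -0.2107  0.025 ]
rest [array([0.6157, 0.3043, 0.004 ]), array([0.5572, 0.1176, 0.004 ]), array([0.4636, 0.147 , 0.004 ]), array([0.5239, 0.3365, 0.004 ])] [0.5401  0.22635 0.004  ] [array([0.5264, 0.3387, 0.004 ]), array([0.5606, 0.1182, 0.004 ])]
72.47443162627712
0.3 [0.6963 0.1402 0.3   ] [233.72174194  91.89130464]
0.5 [0.5864 0.1125 0.5   ] [215.40695744  26.70672411]
0.7 [0.4764 0.0849 0.7   ] [182.12982613 -90.51505141]
0.9 [0.3665 0.0572 0.9   ] [ 137.85726583 -238.1769062 ]
1.1 [0.2566 0.0295 1.1   ] [ 7374951.30129771 26445496.09042277]
```

```bash
R='{"slide":[0.23,-0.37,0],"yaw":-0.3}'; python3 -m inch '[{"slide":[0.23,-0.37,0],"yaw":-0.3},{"slide":[0.23,-0.37,0],"yaw":-0.3},{"slide":[0.23,-0.37,0],"yaw":-0.3},{"slide":[0.23,-0.37,0],"yaw":-0.3},{"slide":[0.23,-0.37,0],"yaw":-0.3},{"slide":[0.23,-0.37,0],"yaw":-0.3},{"slide":[0.23,-0.37,0],"yaw":-0.3},{"slide":[0.23,-0.37,0],"yaw":-0.3},{"slide":[0.23,-0.37,0],"yaw":-0.3},{"slide":[0.23,-0.37,0],"yaw":-0.3},{"slide":[0.29,-0.81,-0.05],"yaw":-0.635},{"slide":[0.29,-0.81,-0.05],"yaw":-0.635},{"slide":[0.29,-0.81,-0.05],"yaw":-0.635},{"slide":[0.29,-0.81,-0.05],"yaw":-0.635},{"slide":[0.29,-0.81,-0.05],"yaw":-0.635},{"slide":[0.29,-0.81,-0.05],"yaw":-0.635},{"slide":[0.29,-0.81,-0.05],"yaw":-0.635},{"slide":[0.29,-0.81,-0.05],"yaw":-0.635},{"slide":[0.29,-0.81,-0.05],"yaw":-0.635},{"slide":[0.29,-0.81,-0.05],"yaw":-0.635}]'
python3 -c "
from h import *
o=get_obs();print({k:np.round(v,3) for k,v in o.items()})"
```

```text
clock: 1.77
position: [0.5322, -0.1922, 0.1972]
ee_rot: [0.499, 0.866, 0.0, 0.0]
ft_force: [1.0, -0.1, 1.1]
grip_width: 0.995
grasp_force: 0.0
{'clock': np.float64(1.767), 'joint_pos': array([-0.259,  0.255,  0.617,  1.712, -0.156,  1.224,  0.922]), 'joint_velocities': array([ 0.785,  0.66 ,  0.277, -0.505, -0.449,  0.007,  1.143]), 'tau': array([ -4.744, -53.073,   6.649, -33.738,   1.238,   0.143,  -2.373]), 'position': array([ 0.532, -0.192,  0.197]), 'ee_rot': array([0.499, 0.866, 0.   , 0.   ]), 'ft_force': array([ 0.989, -0.142,  1.149]), 'torque': array([-0.003,  0.012, -0.017]), 'grasp_force': np.float64(0.0), 'grip_width': np.float64(0.995)}
```

```bash
python3 -m inch '[{"slide":[0.002,0,-0.03],"yaw":0},{"slide":[0.002,0,-0.06],"yaw":0},{"slide":[0.002,0,-0.06],"yaw":0},{"slide":[0.002,0,-0.06],"yaw":0},{"slide":[0.002,0,-0.06],"yaw":0}]' 
python3 -c "
from h import *
snap('wrist','w1');o=get_obs();print({k:np.round(v,3) for k,v in o.items()})"
```

```text
clock: 2.18
position: [0.535, -0.1901, 0.1388]
ee_rot: [0.499, 0.867, 0.0, 0.0]
ft_force: [0.3, -0.7, 1.3]
grip_width: 1.0
grasp_force: 0.0
{'clock': np.float64(2.233), 'joint_pos': array([-0.242,  0.319,  0.6  ,  1.771, -0.199,  1.11 ,  0.949]), 'joint_velocities': array([-0.004, -0.009,  0.002, -0.003, -0.002, -0.005,  0.   ]), 'tau': array([ 1.7800e-01, -4.7839e+01,  7.4930e+00, -3.4436e+01,  1.8000e-02,
        3.2000e-02, -4.0000e-03]), 'position': array([ 0.535, -0.19 ,  0.139]), 'ee_rot': array([0.499, 0.867, 0.001, 0.001]), 'ft_force': array([ 0.387, -0.089,  0.201]), 'torque': array([ 0.032, -0.017, -0.079]), 'grasp_force': np.float64(0.0), 'grip_width': np.float64(1.003)}
```

View pics/w1.png

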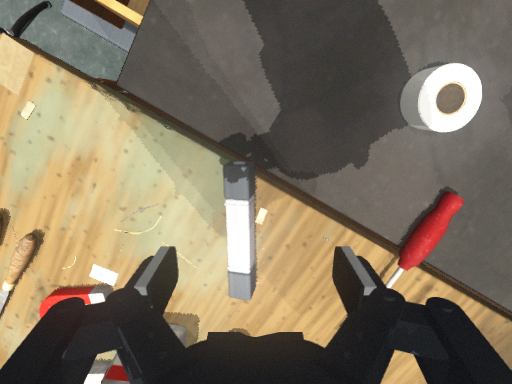

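The wrist view shows the bar at about (240,230), aligned with the fingers but off to the left. The caps span rows 162–300.

```bash
python3 - <<'E'
from h import *
c=load('w1');f=c['frame'].astype(int)
m=np.zeros(f.shape[:2],np.uint8);m[190:285,215:265]=(f.min(2)>190)[190:285,215:265]*255
n,l,s,ce=cv2.connectedComponentsWithStats(m);k=1+np.argmax(s[1:,4]);r=cv2.minAreaRect(np.argwhere(l==k)[:,::-1].astype(np.float32))
print(ce[k],s[k],r);bx=cv2.boxPoints(r);P=np.array([onz(c,*p,.025) for p in bx]);print(P,P.mean(0))
A=onz(c,239,162,.026);B=onz(c,241,300,.026);print(A,B,(A+B)/2,A-B,np.linalg.norm(A-B))
o=get_obs();print(o['position'])
E
```

```text
[237.69872958 235.47670901] [ 224  199   26   75 1653] ((237.2233123779297, 236.02877807617188), (74.68953704833984, 24.057580947875977), 87.87889862060547)
[[ 0.5117 -0.2088  0.025 ]
 [ 0.5311 -0.1965  0.025 ]
 [ 0.5748 -0.2673  0.025 ]
 [ 0.5534 -0.2811  0.025 ]] [ 0.54275  -0.238425  0.025   ]
[ 0.5067 -0.1698  0.026 ] [ 0.5826 -0.3022  0.026 ] [ 0.54465 -0.236    0.026  ] [-0.0759  0.1324  0.    ] 0.15261248310672362
[ 0.53537052 -0.19011559  0.13933974]
```

```bash
python3 -m inch '[{"slide":[0.008,-0.048,0],"yaw":0},{"slide":[0.008,-0.048,-0.03],"yaw":0},{"slide":[0.008,-0.048,-0.065],"yaw":0},{"slide":[0.008,-0.048,-0.095],"yaw":0},{"slide":[0.008,-0.048,-0.11],"yaw":0},{"slide":[0.008,-0.048,-0.12],"yaw":0},{"slide":[0.008,-0.048,-0.123],"yaw":0},{"slide":[0.008,-0.048,-0.123],"yaw":0},{"slide":[0.008,-0.048,-0.123],"yaw":0}]'
cat >> h.py <<'E'
def ft(n=8):
    F=[]
    for _ in range(n): camera('wrist');o=get_obs();F.append(np.r_[o['ft_force'],o['torque']])
    F=np.array(F);print('F',F.mean(0).round(3),'sd',F.std(0).round(3),'pos',o['position'].round(4),'rot',np.round(o['ee_rot'],4),'grip',round(float(o['grip_width']),3),'j',o['joint_pos'].round(2),o['clock'])
E
python3 -c "
from h import *
ft(6)"
```

```text
clock: 2.98
position: [0.5436, -0.2386, 0.0162]
ee_rot: [0.499, 0.866, 0.0, 0.001]
ft_force: [-0.1, 0.6, 0.3]
grip_width: 1.0
grasp_force: 0.0
F [-0.116 -0.12   0.311  0.     0.004 -0.001] sd [0.413 0.197 0.321 0.027 0.028 0.012] pos [ 0.5428 -0.2384  0.0151] rot [4.994e-01 8.664e-01 2.000e-04 5.000e-04] grip 0.999 j [-0.1   0.54  0.54  1.79 -0.35  0.91  1.12] 3.2833
```

```bash
python3 -m inch '[{"slide":[0,0,0],"yaw":0},{"slide":[0,0,0],"yaw":0},{"slide":[0,0,0],"yaw":0},{"slide":[0,0,0],"yaw":0},{"slide":[0,0,0],"yaw":0},{"slide":[0,0,0],"yaw":0},{"slide":[0,0,0],"yaw":0},{"slide":[0,0,0],"yaw":0},{"slide":[0,0,0],"yaw":0},{"slide":[0,0,0],"yaw":0}]' 255 80
python3 -m inch '[{"slide":[0,0,0.01],"yaw":0},{"slide":[0,0,0.03],"yaw":0},{"slide":[0,0,0.06],"yaw":0},{"slide":[0,0,0.09],"yaw":0},{"slide":[0,0,0.1],"yaw":0},{"slide":[0,0,0.1],"yaw":0},{"slide":[0,0,0.1],"yaw":0},{"slide":[0,0,0.1],"yaw":0}]'
python3 -c "
from h import *
ft(12);snap('wrist','w2')"
```

```text
clock: 4.12
position: [0.5425, -0.2385, 0.0147]
ee_rot: [0.499, 0.866, 0.0, 0.0]
ft_force: [-0.5, -1.2, 5.6]
grip_width: 0.281
grasp_force: 74.7
clock: 4.78
position: [0.5414, -0.2376, 0.1125]
ee_rot: [0.499, 0.866, -0.0, -0.001]
ft_force: [-0.4, 0.2, -4.3]
grip_width: 0.274
grasp_force: 75.7
F [-0.06  -0.095 -3.735 -0.101 -0.055  0.006] sd [0.404 0.421 0.587 0.037 0.022 0.035] pos [ 0.5424 -0.2383  0.1144] rot [0.4994 0.8664 0.     0.    ] grip 0.275 j [-0.15  0.41  0.6   1.73 -0.26  1.09  1.06] 5.3833
```

View pics/w2.png

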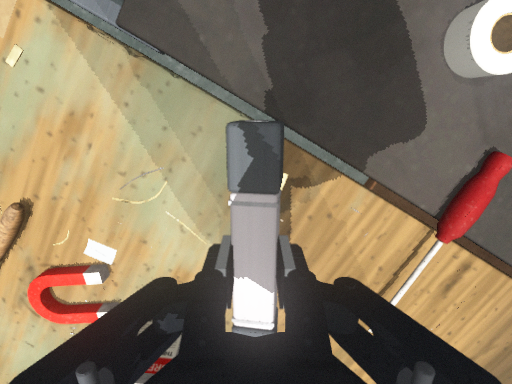

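The heavy end is the +y one: the moment about the grip gives a centre-of-mass offset of about 30 mm towards 120°, along tool +x. The picture shows the bar held square between the pads at about (255,230). I'll carry it to a point short of the rest and look from there.

```bash
python3 -m inch '[{"slide":[0,0.01,0.04],"yaw":-0.1},{"slide":[-0.005,0.03,0.075],"yaw":-0.2},{"slide":[-0.01,0.06,0.1],"yaw":-0.3},{"slide":[-0.01,0.1,0.106],"yaw":-0.4},{"slide":[-0.015,0.14,0.106],"yaw":-0.5},{"slide":[-0.02,0.18,0.106],"yaw":-0.6},{"slide":[-0.02,0.22,0.106],"yaw":-0.7},{"slide":[-0.025,0.26,0.106],"yaw":-0.8},{"slide":[-0.03,0.3,0.106],"yaw":-0.829},{"slide":[-0.031,0.335,0.106],"yaw":-0.829},{"slide":[-0.031,0.36,0.106],"yaw":-0.829},{"slide":[-0.031,0.37,0.106],"yaw":-0.829},{"slide":[-0.031,0.37,0.106],"yaw":-0.829},{"slide":[-0.031,0.37,0.106],"yaw":-0.829},{"slide":[-0.031,0.37,0.106],"yaw":-0.829},{"slide":[-0.031,0.37,0.106],"yaw":-0.829}]'
python3 -c "
from h import *
ft(8);snap('wrist','w3');snap('top','top3');snap('scene','s3')"
```

```text
clock: 6.77
position: [0.5117, 0.1299, 0.2206]
ee_rot: [0.807, 0.591, 0.0, 0.0]
ft_force: [-0.1, -0.3, -3.7]
grip_width: 0.262
grasp_force: 77.6
F [ 7.300e-02 -7.500e-02 -3.515e+00 -9.300e-02  3.000e-02 -1.000e-03] sd [0.684 0.473 0.498 0.034 0.041 0.03 ] pos [0.5114 0.1316 0.2205] rot [0.8061 0.5918 0.     0.    ] grip 0.264 j [-0.8   0.13  0.51  1.77 -0.07  1.26 -0.58] 7.1667
```

View pics/w3.png

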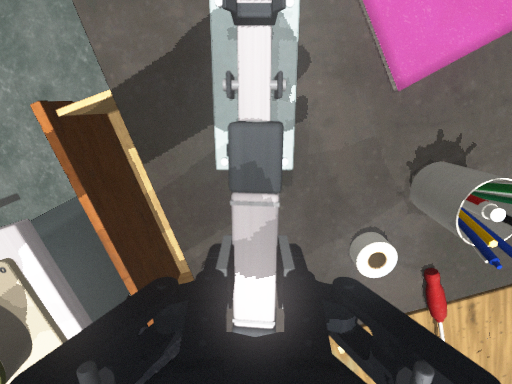

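The wrist view shows the rest ahead, with its near edge at row 168, base columns 213–297 and pivot cheeks at (230,85) and (279,85). The end plate is just out of frame, so I'll move 60 mm along the rest and look again.

```bash
python3 -m inch '[{"slide":[0.009,0.03,0],"yaw":0},{"slide":[0.018,0.055,0],"yaw":0},{"slide":[0.018,0.057,0],"yaw":0},{"slide":[0.018,0.057,0],"yaw":0},{"slide":[0.018,0.057,0],"yaw":0}]'
python3 -c "
from h import *
c=snap('wrist','w4');o=get_obs();print(o['position'],o['ee_rot'])
cv2.imwrite('pics/w4c.png',cv2.resize(c['frame'][0:220,160:360],None,fx=2.7,fy=2.7,interpolation=cv2.INTER_CUBIC)[:,:,::-1])"
```

```text
clock: 7.73
position: [0.5294, 0.1884, 0.2202]
ee_rot: [0.806, 0.592, -0.0, 0.0]
ft_force: [-0.1, -1.6, -4.2]
grip_width: 0.262
grasp_force: 77.7
[0.52941628 0.18772641 0.22034941] [ 8.06297700e-01  5.91509844e-01 -2.51390035e-04  2.47101129e-04]
```

View pics/w4c.png

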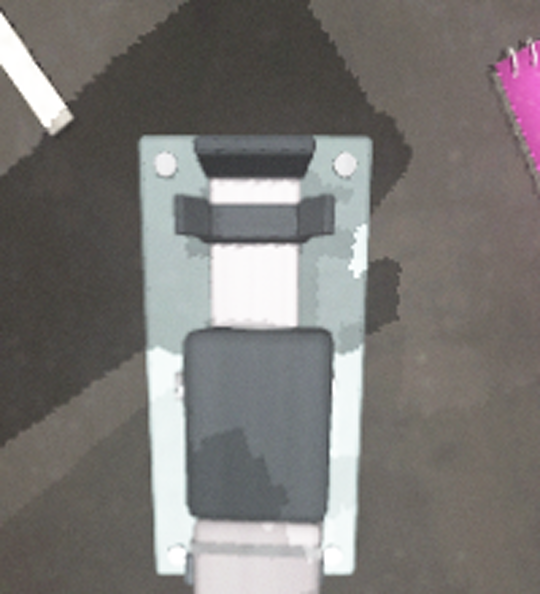

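The crop shows the end plate's front top edge at crop row 152 (columns 195–316), the far saddle at columns 175–335, all four base corners, and the far end of the held cap at crop row 328.

```bash
python3 - <<'E'
from h import *
c=load('w4');T=np.array([.52942,.18773,.22035])
w=lambda x,y,z:onz(c,160+x/2.7,y/2.7,z)
q=[w(138,136,.004),w(372,136,.004),w(355,573,.004),w(157,573,.004)]
d=q[0]-q[3]+q[1]-q[2];e=q[1]-q[0]+q[2]-q[3]
print('base',np.mean(q,0),np.degrees(np.arctan2(d[1],d[0])),np.degrees(np.arctan2(e[1],e[0]))+90,np.linalg.norm(d)/2,np.linalg.norm(e)/2)
yaw=2*np.arctan2(.59151,.8063);print('tool yaw',np.degrees(yaw))
R=np.array([[np.cos(yaw),np.sin(yaw)],[-np.sin(yaw),np.cos(yaw)]])
f=lambda n,P:print(n,(R@(P-T)[:2]*1000).round(1),P)
f('base',np.mean(q,0))
l=w(195,152,.104);r=w(316,152,.104);f('plate l',l);f('plate r',r);f('plate back',w(255,137,.104))
f('saddle l',w(176,215,.102));f('saddle r',w(334,215,.102))
f('saddle floor near',w(255,242,.080));f('sad far',w(255,203,.080))
z=T[2]-.0015+.013
f('cap far l',w(187,330,z));f('cap far r',w(331,330,z));f('cap end',w(259,327,z));f('cap near l',w(188,518,z));f('cap near r',w(326,518,z))
f('beam l',w(210,300,.055));f('beam r',w(298,300,.055))
E
```

```text
base [0.54115 0.22805 0.004  ] 72.70703836979379 72.55436191304106 0.20150873430201477 0.10073355945264716
tool yaw 72.52831304536721
base [42.   0.9] [0.54115 0.22805 0.004  ]
plate l [120.6  19.4] [0.5471 0.3086 0.104 ]
plate r [120.6 -17.8] [0.5826 0.2974 0.104 ]
plate back [124.7   1. ] [0.5659 0.307  0.104 ]
saddle l [102.6  26. ] [0.5354 0.2934 0.102 ]
saddle r [102.6 -24.1] [0.5832 0.2784 0.102 ]
saddle floor near [95.6  1. ] [0.5572 0.2792 0.08  ]
sad far [108.2   1.1] [0.5609 0.2913 0.08  ]
cap far l [74.5 11.5] [0.5408 0.2623 0.2318]
cap far r [ 74.6 -11.4] [0.5627 0.2555 0.2318]
cap end [75.  0.] [0.5519 0.2593 0.2318]
cap near l [43.2 12.3] [0.5307 0.2326 0.2318]
cap near r [ 43.2 -11.5] [0.5534 0.2255 0.2318]
beam l [75.7 18.5] [0.5345 0.2655 0.055 ]
beam r [ 75.6 -15.6] [0.567  0.2552 0.055 ]
```

```bash
python3 -m inch '[{"slide":[0.006,0.02,0],"yaw":0},{"slide":[0.0117,0.0404,0],"yaw":0},{"slide":[0.0117,0.0404,-0.03],"yaw":0},{"slide":[0.0117,0.0404,-0.06],"yaw":0},{"slide":[0.0117,0.0404,-0.085],"yaw":0},{"slide":[0.0117,0.0404,-0.095],"yaw":0},{"slide":[0.0117,0.0404,-0.1],"yaw":0},{"slide":[0.0117,0.0404,-0.1],"yaw":0},{"slide":[0.0117,0.0404,-0.1],"yaw":0},{"slide":[0.0117,0.0404,-0.1],"yaw":0}]'
python3 -c "
from h import *
ft(6);c=snap('wrist','w5');s=snap('scene','s5')
A=cv2.resize(c['frame'][60:260,160:360],(400,400),interpolation=cv2.INTER_CUBIC);B=cv2.resize(s['frame'][130:240,135:245],(400,400),interpolation=cv2.INTER_CUBIC)
cv2.imwrite('pics/w5c.png',np.hstack([A,B])[:,:,::-1])"
```

```text
clock: 8.62
position: [0.5421, 0.2294, 0.1223]
ee_rot: [0.806, 0.592, 0.001, 0.0]
ft_force: [-1.0, 0.1, -3.1]
grip_width: 0.258
grasp_force: 77.8
F [-0.067 -0.034 -3.55  -0.09   0.055 -0.005] sd [0.437 0.318 0.173 0.021 0.035 0.03 ] pos [0.5413 0.2293 0.1209] rot [8.060e-01 5.919e-01 4.000e-04 0.000e+00] grip 0.262 j [-0.84  0.36  0.44  1.73 -0.17  1.09 -0.65] 8.9167
```

View pics/w5c.png

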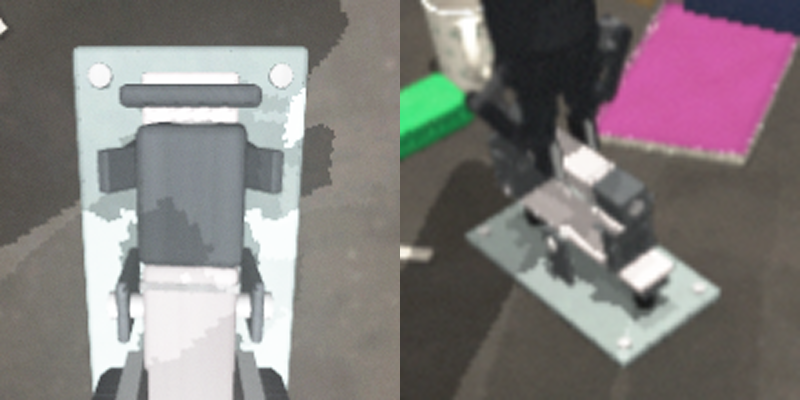

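The bar is above the saddles: crop cap columns 138–246, saddle columns 98–282, plate rows 84–107, and a gap from 107 to 124.

```bash
python3 - <<'E'
from h import *
c=load('w5');T=np.array([.5413,.2293,.1209])
w=lambda x,y,z:onz(c,160+x/2,60+y/2,z)
yaw=np.radians(72.6);R=np.array([[np.cos(yaw),np.sin(yaw)],[-np.sin(yaw),np.cos(yaw)]])
f=lambda n,P:print(n,(R@(P-T)[:2]*1000).round(1))
f('plate in l',w(120,106,.104));f('plate in r',w(262,106,.104));f('plate back',w(191,84,.104))
f('sad l',w(98,170,.102));f('sad r',w(282,170,.102))
z=T[2]+.0115
f('cap l',w(138,126,z));f('cap r',w(246,126,z));f('cap end',w(192,123,z))
E
```

```text
plate in l [77.1 18.6]
plate in r [ 77.1 -18.8]
plate back [82.5 -0.1]
sad l [60.  25.5]
sad r [ 60.  -25.3]
cap l [73.6 11.3]
cap r [ 73.6 -11.9]
cap end [74.2 -0.3]
```

```bash
python3 -m inch '[{"slide":[0.0002,0.0005,-0.006],"yaw":0},{"slide":[0.0002,0.0005,-0.012],"yaw":0},{"slide":[0.0002,0.0005,-0.018],"yaw":0},{"slide":[0.0002,0.0005,-0.022],"yaw":0},{"slide":[0.0002,0.0005,-0.024],"yaw":0},{"slide":[0.0002,0.0005,-0.0255],"yaw":0},{"slide":[0.0002,0.0005,-0.0255],"yaw":0},{"slide":[0.0002,0.0005,-0.0255],"yaw":0},{"slide":[0.0002,0.0005,-0.0255],"yaw":0}]'
python3 -c "
from h import *
ft(6)"
```

```text
clock: 9.77
position: [0.5423, 0.2301, 0.0978]
ee_rot: [0.806, 0.592, 0.001, -0.0]
ft_force: [-8.5, -1.8, 27.6]
grip_width: 0.261
grasp_force: 82.5
F [-9.021 -2.981 26.662 -0.939  2.463 -0.134] sd [0.541 0.449 0.337 0.026 0.024 0.037] pos [0.5423 0.2301 0.0978] rot [ 8.062e-01  5.917e-01  1.400e-03 -4.000e-04] grip 0.263 j [-0.83  0.39  0.44  1.75 -0.19  1.04 -0.64] 10.0667
```

```bash
python3 -c "
from h import *
c=snap('wrist','w6');s=snap('scene','s6');t=snap('top','t6')
A=cv2.resize(c['frame'][60:280,160:360],(400,440),interpolation=cv2.INTER_CUBIC);B=cv2.resize(s['frame'][150:225,150:230],(400,375),interpolation=cv2.INTER_CUBIC)
o=np.zeros((590,800,3),np.uint8);o[:440,:400]=A;o[:375,400:]=B;o[375:,400:]=cv2.resize(t['frame'][180:245,125:218],(400,215+0))
cv2.imwrite('pics/w6c.png',o[:,:,::-1])"
python3 -m inch '[{"slide":[0,0,0.003],"yaw":0},{"slide":[0,0,0.004],"yaw":0},{"slide":[0,0,0.004],"yaw":0},{"slide":[0,0,0.004],"yaw":0},{"slide":[0,0,0.004],"yaw":0}]'
python3 -c "
from h import *
ft(5)"
```

```text
clock: 10.63
position: [0.541, 0.2295, 0.0983]
ee_rot: [0.806, 0.592, -0.0, 0.0]
ft_force: [-0.1, -0.1, -4.3]
grip_width: 0.264
grasp_force: 78.7
F [ 0.417 -0.177 -3.674 -0.095  0.043 -0.013] sd [0.499 0.307 0.259 0.022 0.03  0.038] pos [0.5412 0.2296 0.0987] rot [ 8.060e-01  5.919e-01 -1.000e-04  0.000e+00] grip 0.264 j [-0.84  0.39  0.44  1.75 -0.19  1.05 -0.64] 10.8833
```

View pics/w6c.png

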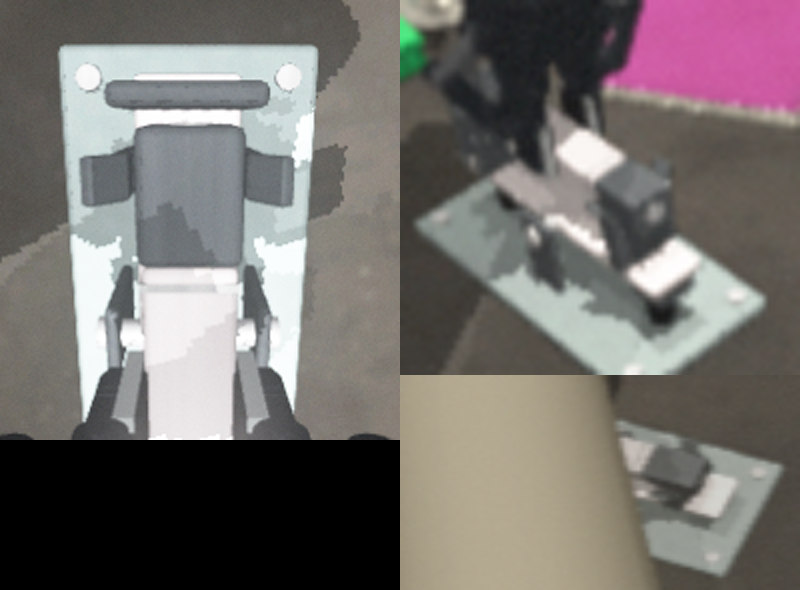

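The bar is centred between the saddle walls, with about a 2 mm gap to the plate. The roughly vertical contact force fits both saddle floors being reached a few mm early. I'll lower to a light touch.

```bash
python3 -m inch '[{"slide":[0,0,-0.001],"yaw":0},{"slide":[0,0,-0.0015],"yaw":0},{"slide":[0,0,-0.0015],"yaw":0},{"slide":[0,0,-0.0015],"yaw":0}]'
python3 -c "
from h import *
ft(5);snap('scene','s7')
a=load('w5');b=load('w6')
"
```

```text
clock: 11.22
position: [0.5414, 0.2297, 0.0981]
ee_rot: [0.806, 0.592, 0.0, -0.0]
ft_force: [-3.3, -0.7, 5.3]
grip_width: 0.26
grasp_force: 79.6
F [-3.158 -1.138  5.664 -0.362  0.841 -0.021] sd [0.276 0.183 0.247 0.032 0.018 0.011] pos [0.5415 0.2297 0.0981] rot [ 8.060e-01  5.919e-01  3.000e-04 -1.000e-04] grip 0.26 j [-0.83  0.39  0.44  1.75 -0.19  1.04 -0.64] 11.4667
```

The contact line of action passes through the pivot and close to the bar's middle, so both saddle floors are carrying it. Releasing.

```bash
python3 -m inch '[{"slide":[0,0,0],"yaw":0},{"slide":[0,0,0],"yaw":0},{"slide":[0,0,0],"yaw":0},{"slide":[0,0,0],"yaw":0},{"slide":[0,0,0],"yaw":0},{"slide":[0,0,0],"yaw":0},{"slide":[0,0,0],"yaw":0},{"slide":[0,0,0],"yaw":0},{"slide":[0,0,0],"yaw":0},{"slide":[0,0,0],"yaw":0}]' 60
python3 -m inch '[{"slide":[0,0,0.01],"yaw":0},{"slide":[0,0,0.03],"yaw":0},{"slide":[0,0,0.06],"yaw":0},{"slide":[-0.01,-0.03,0.09],"yaw":0},{"slide":[-0.02,-0.06,0.12],"yaw":0},{"slide":[-0.03,-0.1,0.14],"yaw":0},{"slide":[-0.03,-0.1,0.14],"yaw":0},{"slide":[-0.03,-0.1,0.14],"yaw":0},{"slide":[-0.03,-0.1,0.14],"yaw":0},{"slide":[-0.03,-0.1,0.14],"yaw":0}]'
python3 -c "
from h import *
ft(3)
c=snap('wrist','w8');s=snap('scene','s8');t=snap('top','t8')
o=np.zeros((600,800,3),np.uint8);o[:384,:400]=c['frame'][:,56:456];o[:375,400:]=cv2.resize(s['frame'][150:225,150:230],(400,375),interpolation=cv2.INTER_CUBIC);o[384:,:288]=cv2.resize(s['frame'],(288,216));o[375:,400:700]=cv2.resize(t['frame'],(300,225))
cv2.imwrite('pics/w8c.png',o[:,:,::-1])"
```

```text
clock: 12.35
position: [0.5413, 0.2296, 0.0974]
ee_rot: [0.806, 0.592, 0.0, 0.0]
ft_force: [0.2, -0.4, 0.8]
grip_width: 0.767
grasp_force: 0.0
clock: 13.18
position: [0.511, 0.1308, 0.237]
ee_rot: [0.806, 0.592, -0.0, -0.0]
ft_force: [0.2, 0.1, -0.6]
grip_width: 0.765
grasp_force: 0.0
F [ 0.205  0.419  0.248  0.014 -0.013  0.001] sd [0.284 0.423 0.119 0.021 0.029 0.057] pos [0.511  0.1306 0.2366] rot [ 8.055e-01  5.925e-01 -8.000e-04  0.000e+00] grip 0.764 j [-0.81  0.12  0.51  1.75 -0.06  1.29 -0.58] 13.3333
```

View pics/w8c.png

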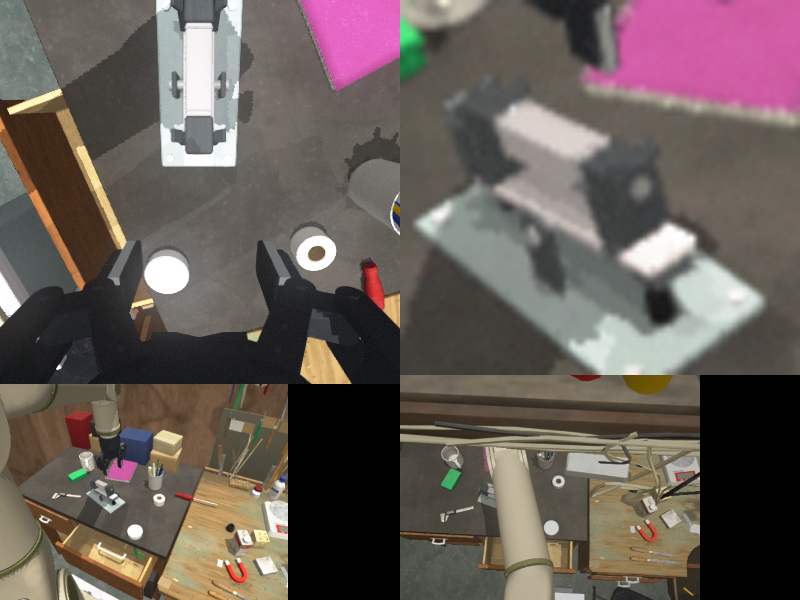

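The bar lies in both saddles with the open end raised, and the tape, tin and driver have not moved. I'll check the tilt from the cap's end disc at scene pixel (198,187).

```bash
python3 - <<'E'
from h import *
c=load('s8');a=np.radians(72.6);C=np.array([.5413,.2293])
for t in(0,.1,.15,.21):
  for sh in(0,.002):
    al=.043*np.sin(t)+(-.075+sh)*np.cos(t);z=.05+.043*np.cos(t)-(-.075+sh)*np.sin(t)
    P=[*(C+al*np.array([np.cos(a),np.sin(a)])),z];print(t,sh,proj(c,P).round(1))
E
```

```text
0 0 [199.8 192.7]
0 0.002 [199.3 192.4]
0.1 0 [198.3 189.9]
0.1 0.002 [197.8 189.6]
0.15 0 [197.5 188.5]
0.15 0.002 [197.  188.2]
0.21 0 [196.5 186.8]
0.21 0.002 [196.  186.5]
```

```bash
python3 -c "
from workcell import *
print(hand_in())"
```

```text
the job is handed in; nothing more can be done
None
```

I felt the heavy end, laid the bar in both saddles with that end about 2 mm short of the end plate, and let go; the rest tipped down at the plate end (by the pictures about 0.2 rad, against the 0.21 stop), the tape roll, tin and screwdriver look unmoved, and the job is handed in, though no verdict came back.

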